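# Close up the tin caddy and latch its slide

## Robot

A 6-joint arm with a two-finger parallel gripper is mounted at the origin on the work surface. World frame = base frame: x ahead of the robot, y to its left, z up, the work surface at z = 0. Lengths are in m, angles in degrees, forces in N, time in s.
With the tool pointing down it reaches from about 0.325 to 0.85 m from the base axis. Payload 4.4 kg.
Tool frame: the origin (TCP) lies midway between the tips of the shut fingers; the grasp point (between the pads) lies 19 mm behind it; z points along the fingers, y is the line along which they close (so a half turn about z gives the same grasp; the last joint's range is limited). The gripper opens to 94 mm and grips with 3 to 60 N. Pads are 16 mm wide; open, the fingers measure 119 mm over their backs; the gripper's body (75 mm by 177 mm) begins 78 mm behind the grasp point.
Start: joints at [62.366, 11.837, 88.321, -0, 79.842, -8.623], TCP at [0.187, 0.544, 0.205] pointing down, gripper open.
Joint ranges: [-156.59, 156.59], [-49.26, 127.26], [12.9, 141.05], [-63.56, 243.56], [4.71, 150.69], [-161.64, 161.64]. Speed limits (degrees/s): [159.86, 159.86, 180, 180, 180, 180].

## Interface

Orientations are given as [roll, pitch, yaw] about the fixed x, y, z axes, in that order (R = Rz(yaw) Ry(pitch) Rx(roll)).
In Python, from plant import * gives the robot as it stands.
- The arm moves only by the tool move_arm, never from a script. Its argument "series" is a list that holds one entry, the list of rows, each a list of 7 numbers: the turn, a rotation vector about the tool's x, y, z in degrees, then the shift along the tool's x, y, z in mm, then the finger opening in mm, from 0 to 94. In form: [[[ax, ay, az, tx, ty, tz, hand], ...]]. A call has 1 to 20 rows; each row shifts and turns the commanded pose from where the row before left it, along the tool's axes as they then stand; what a row does not reach is not made up. A row lasts 1/8 s, in which the tool goes at most 62.5 mm and 10.7 degrees, less where a joint would pass 70% of its speed; a pose out of reach is approached as far as the arm can. A call is refused whole if a number of a shift passes 62.5 or a number of a turn 10.7, either way. A call with a gripper value outside its range is refused whole. The fingers move at their own pace and stop on an object; the grip force is fixed at half the most. Time passes only in rows, so rows that do not move let the fingers close. It gives the time, the measured TCP pose, the force, the opening and the grip force at its end, in the units of the state.
- observe(): the state, without advancing time (a new reading comes with each control period).
- camera(name): name is "side" or "top" or "wrist"; returns a dict with "image" (400x640x3 uint8, red, green, blue), "range_z" (400x640 float32, m along the optical axis (not along the pixel's ray), 0 where there is no reading), "fx", "fy", "cx", "cy" (pixels), "D" ([k1, k2, p1, p2, k3] as OpenCV has them; the pictures are not rectified), "T" (4x4, takes a point from camera to world coordinates). Camera axes: x right, y up, looking along -z (the intrinsics and any distortion apply to the point x, -y, -z); pixel columns grow to the right and rows downward; lengths in m; the calibration is good to about 2 mm. A picture is of the moment at which its call begins.
- sign_off(): hands the job in; it is judged then, once.
The state is a dict: "time_s": time; "qpos": joint angles; "qd": joint speeds; "joint_efforts": joint torques, N m; "tool_pos": TCP position; "eef_rot": TCP orientation; "ft_force": force on the tool from outside, world axes, zero at the start; "ft_torque": the same for the moment, N m; "gripper_width": finger opening in m; "finger_force": force on a finger pad.
Only numpy, scipy, OpenCV 4.12 (cv2) and the standard library are available. Lean on these libraries where they do the work, as an engineer would, in place of code of your own. Each camera call takes 0.05 s, during which the arm holds its last target. There are 200 camera calls.

## Task

Take up the slack in the tin caddy: hold the slide's release bar up and push the slide along until both tins are closed up against the end plate's buffer and you feel them firmly touching: push with about 10 N, never over 15 N, because the thin tins dent. Then let go so that the bar drops fully into the nearest notch; if it does not drop, lift it, ease the slide back a few millimetres and let go again. Leave the tins standing in the row and do not disturb the mug, bowl and spoon.

Things in the scene. Friction and masses are not known exactly. Their poses are not given: they have to be found in the camera images.
- caddy: Tin caddy, fixed: light wooden tray 160 x 460 (along y) x 12 mm thick. Origin at its underside (worktop level), on the centre line of the row of tins, halfway along; z up. The row stands on the tray in a channel x -50 to +49 mm, between a wooden lip (top at 42 mm) on the +x side and the steel rack on the -x side. The slide is in the +y part, the end plate in the -y part.
- rack (a point): Point on the toothed steel rack (fixed to the caddy along its y, centre line x = -62, 24 mm wide): a tooth top, at caddy (-62, -7.5, 47) mm. Round-topped teeth 6 mm thick, 9 mm deep, every 15 mm along y from the -y end to y = +112.5, a 9 mm notch between each two; beyond +112.5 the rack is plain (slide starts parked there, bar down). Axes as the caddy's.
- end_plate: Upright aluminium plate 96 mm wide, 58 mm high, 8 mm thick, clamped across the tray near its -y end (fixed; another place each time). Origin at the tray surface in the face towards the tins; axes as the caddy's. A 36 mm wide rubber buffer in this face stands 2 to 26 mm proud, screwed to another depth each time (not measured); tin_a is pushed against it.
- slide: Aluminium carriage, moves only along the caddy's y (1 N friction unlatched; push to -y to close the row). Plate 96 mm wide, 6 mm thick, top at 72 mm; grey housing on the rack side, top at 74 mm. Origin in the plate's face towards the tins, on the row's centre line at worktop level; axes as the caddy's. With the row closed up it is 162 to 186 mm from the end plate's face.
- bar_grip (a point): Centre of the black cross bar on top of the release bar, gripped from above: 66 mm long along the caddy's x, 12 mm thick along y, 16 mm high. 110 mm above the worktop when fully down; 28 mm free beneath. In the slide's frame at x = -62, y = +21 mm; goes up with the bar. The bar's 7 mm pin is straight below, over the rack: it drops in when midway between two teeth.
- release_bar (a joint): How far the release bar is lifted from the slide, m: 0 fully down, 0.009 resting on the top of a tooth (locked below, clear of the teeth above about 0.0095), 0.013 the upper stop. A spring pulls it down: 4 N at the bottom, 7 N at the top. While the pin is in a notch the slide is locked but for about 1 mm of play each way.
- tin_a: Rectangular white tin with steel lid, 90 x 80 (along the row) x 58 mm, 0.08 to 0.17 kg, loose in the channel, next to the end plate. Origin at the centre of its underside, z up.
- tin_b: The same kind of tin, between tin_a and the slide. Origin at the centre of its underside.
- mug: Bystander: white mug, 80 mm wide, 90 mm high; origin under its centre.
- bowl: Bystander: white bowl, 130 mm wide, 60 mm high; origin under its centre.
- spoon: Bystander: steel spoon lying on the worktop on the robot's side of the caddy.
Mind the look-alikes: they are no part of the job. Leave any red or turquoise look-alike of the tin_b alone.

How it is judged (in metres and radians):
On the way, in this order (a step that is already met when the one before it is completed fails the run):
1. with the release bar held up clear of the teeth, the slide has been moved 15 mm or more (value of joint release_bar above 0.0093 m and distance of slide from where it was at the start of the episode above 0.015 m), for 0.1 s.
2. the row is closed: the slide is pushing tin_b, and tin_a presses the end plate's buffer with more than 5 N (contact force between tin_a and end_plate above 5 N and contact force between slide and tin_b above 5 N), for 0.2 s.
At the end, for the whole second after the job is handed in: The release bar is down to within 2 mm (latched), the slide at rest with its face within 17 mm (one notch) of tin_b, the tins within 4 mm of each other and tin_a within 29 mm of the end plate's face (buffer included), both tins upright on the tray in the row (value of joint release_bar below 0.002 m and y of tin_b in the frame of slide above -0.057 m and y of tin_b in the frame of tin_a below 0.084 m and y of tin_a in the frame of end_plate below 0.069 m and linear speed of slide below 0.005 m/s and angle between each of tin_a, tin_b's own z axis and vertical below 0.08 rad and x of tin_a in the frame of caddy between -0.012 and 0.012 m and z of each of tin_a, tin_b in the frame of caddy below 0.018 m and x of tin_b in the frame of caddy between -0.012 and 0.012 m); the robot touches nothing.
It fails at once if while its release bar is lifted (over 6 mm), the slide is pushed against the tins with more than 15 N (contact force between slide and tin_b above 15 N and value of joint release_bar above 0.006 m).
It fails at once if the mug, bowl or spoon is moved more than 20 mm (distance of any of mug, bowl, spoon from where it was at the start of the episode above 0.02 m).
It fails at once if a tin is tipped (angle between any of tin_a, tin_b's own z axis and vertical above 0.35 rad).
It also fails if it takes over 61 s, if anything falls off the work surface, if the arm or the gripper's body presses on something with over 40 N, if the wrist force passes 120 N, or if a joint passes its speed limit or range.

## Working session

There is one attempt and no reset: what is moved stays moved. The work goes in short steps, Python scripts to look and compute and a tool call to move; the robot and the scene stay as the last step left them, time stands still between calls to the robot, and variables do not carry over. Pictures are saved under pics/ and viewed, at most 10 in all, crops included, and the job is handed in when it is done.

Besides the shell and the picture viewer there is one more tool, called after ">>>" as name(argument=value, ...) on one line, values as JSON. move_arm: Moves the arm, as the interface text tells. Its arguments: {"type":"object","properties":{"series":{"type":"array"}},"required":["series"]}

```bash
mkdir -p pics; cat > h.py <<'E'
from plant import *
import numpy as np, cv2
def snap(n,f):
    c=camera(n); cv2.imwrite(f'pics/{f}.png',c['image'][:,:,::-1]); np.savez(f'pics/{f}.npz',**c); return c
def world(c,u,v,z=None):
    K=np.array([[c['fx'],0,c['cx']],[0,c['fy'],c['cy']],[0,0,1]],float)
    p=cv2.undistortPoints(np.array([[[u,v]]],float),K,np.array(c['D'],float))[0,0]
    d=np.array([p[0],-p[1],-1]); T=c['T']
    if z is None:
        r=c['range_z'][int(v)-1:int(v)+2,int(u)-1:int(u)+2]; r=np.median(r)
        return (T@np.append(d*r,1))[:3]
    D=T[:3,:3]@d; o=T[:3,3]; return o+D*(z-o[2])/D[2]
E
python3 - <<'E'
from h import *
snap('top','t0'); snap('side','s0')
s=observe(); print(s)
E
```

```text
{'time_s': 0.1, 'qpos': array([ 6.23657937e+01,  1.18784904e+01,  8.83934565e+01, -1.43047668e-03,
        7.98450329e+01, -8.62337203e+00]), 'qd': array([ 0.00127891,  0.01230563, -0.31750524,  0.09733651,  0.0245446 ,
       -0.0757445 ]), 'joint_efforts': array([-8.10199617e-04, -3.71870041e+01, -2.82290983e+01,  7.00717606e-02,
        3.11582233e-02, -4.54239841e-05]), 'tool_pos': array([0.18698673, 0.54298096, 0.20444178]), 'eef_rot': array([-1.79884132e+02, -1.61481400e-02,  1.60989403e+02]), 'ft_force': array([-0.31842409,  0.16836935, -1.13786504]), 'ft_torque': array([-0.03018276, -0.00449638, -0.05807746]), 'finger_force': 0.0, 'gripper_width': 0.09413466434761172}
```

View pics/t0.png

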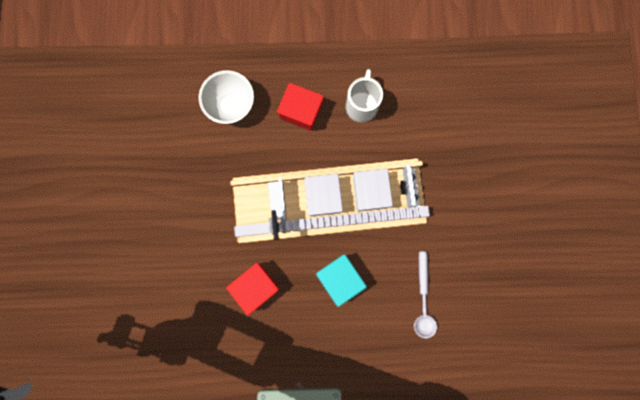

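View pics/s0.png

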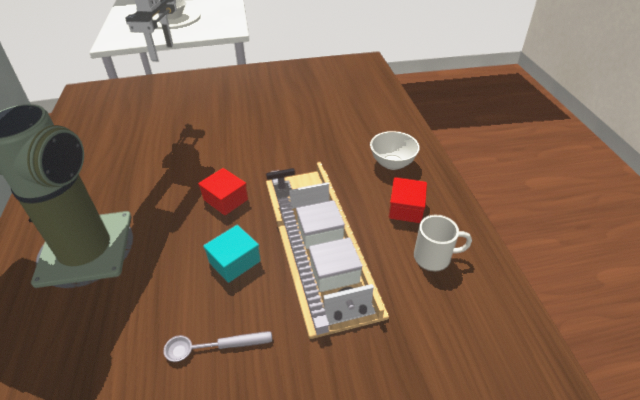

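The top view shows the caddy at about (233–428, 160–241), with the slide plate at (277,200), the bar at (275,224), tins at (323,194) and (373,188), and the end plate at (411,187). I'll enlarge it and measure.

```bash
python3 - <<'E'
from h import *
c=np.load('pics/t0.npz')
im=c['image'][150:250,225:435,::-1]
cv2.imwrite('pics/t0c.png',cv2.resize(im,None,fx=3.8,fy=3.8,interpolation=cv2.INTER_CUBIC))
# cloud
H,W=c['range_z'].shape
K=np.array([[c['fx'],0,c['cx']],[0,c['fy'],c['cy']],[0,0,1]],float)
u,v=np.meshgrid(np.arange(W),np.arange(H))
p=cv2.undistortPoints(np.stack([u,v],-1).reshape(-1,1,2).astype(float),K,c['D'])[:,0]
r=c['range_z'].ravel()
P=np.c_[p[:,0]*r,-p[:,1]*r,-r,np.ones(len(r))]@c['T'].T
P=P[:,:3].reshape(H,W,3); np.save('pics/P.npy',P)
print(c['fx'],c['T'].round(3))
roi=np.zeros((H,W),bool); roi[150:250,225:435]=1
Q=P[roi]
for lo,hi in [(.005,.02),(.035,.055),(.06,.068),(.068,.08),(.095,.13)]:
    s=Q[(Q[:,2]>lo)&(Q[:,2]<hi)]; print(lo,hi,len(s),s.mean(0).round(4) if len(s) else '')
    if len(s)>3: print(cv2.minAreaRect(s[:,:2].astype(np.float32)*1000))
for q in [(275,224),(277,200),(323,194),(373,188),(411,187)]: print(q,P[q[1],q[0]].round(4))
E
```

```text
443.75823463025773 [[-0.023  0.991 -0.131  0.396]
 [-1.    -0.024 -0.004 -0.051]
 [-0.007  0.131  0.991  1.088]
 [ 0.     0.     0.     1.   ]]
0.005 0.02 5673 [ 0.5307 -0.0526  0.0129]
((538.1132202148438, -81.70050048828125), (516.70458984375, 245.6810302734375), 88.60039520263672)
0.035 0.055 2864 [ 0.5185 -0.0979  0.0421]
((533.6967163085938, -81.94052124023438), (136.95689392089844, 459.375244140625), 4.751866340637207)
0.06 0.068 287 [ 0.5437 -0.1437  0.0664]
((542.1642456054688, -115.77888488769531), (103.2988052368164, 322.8756103515625), 7.428665637969971)
0.068 0.08 2792 [ 0.5426 -0.1191  0.0713]
((528.821044921875, -107.45741271972656), (126.59148406982422, 339.41424560546875), 4.450547218322754)
0.095 0.13 172 [0.4701 0.0408 0.118 ]
((469.8610534667969, 41.247032165527344), (64.51142883300781, 12.213644981384277), 4.5064568519592285)
(275, 224) [0.4705 0.0404 0.1178]
(277, 200) [0.5364 0.0441 0.0192]
(323, 194) [ 0.541  -0.0672  0.0709]
(373, 188) [ 0.5524 -0.1834  0.07  ]
(411, 187) [ 0.5526 -0.2713  0.0695]
```

View pics/t0c.png

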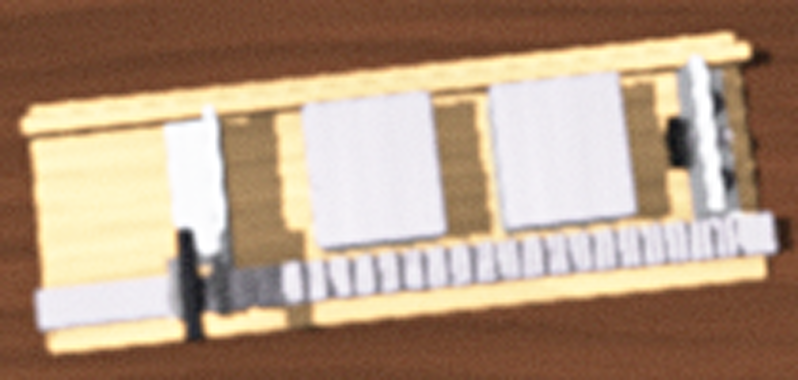

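The bar top measures z 0.118, as it must, and the bar is 64 x 12 mm centred at (0.470, 0.041). Caddy yaw is about 4.6°. Next I go above the bar.

>>> move_arm(series=[[[0,0,-7.9,0,0,0,60],[0,0,-7.9,0,0,0,60],[0,0,-7.8,0,0,0,60],[0,0,0,-20,-43.6,4,60],[0,0,0,-20,-43.6,4,60],[0,0,0,-20,-43.6,4,60],[0,0,0,-20,-43.6,4,60],[0,0,0,-20,-43.6,4,60],[0,0,0,-20,-43.6,4,60],[0,0,0,-20,-43.6,4,60],[0,0,0,-20,-43.6,4,60],[0,0,0,-20,-43.6,4,60],[0,0,0,-20,-43.6,4,60],[0,0,0,-20,-43.6,4,60],[0,0,0,-21,-43.6,4,60],[0,0,0,0,0,0,60],[0,0,0,0,0,0,60]]])

```text
time_s: 2.22
tool_pos: [0.4687, 0.0417, 0.1569]
eef_rot: [180.0, -0.1, -175.4]
ft_force: [0.4, -0.8, -0.9]
gripper_width: 0.0599
finger_force: 0.0
```

```bash
python3 - <<'E'
from h import *
snap('wrist','w0')
s=observe(); print(s['tool_pos'],s['eef_rot'],s['ft_force'])
P=np.load('pics/P.npy')
a=np.radians(4.6); ey=np.array([-np.sin(a),np.cos(a)]); ex=np.array([np.cos(a),np.sin(a)])
b=np.array([.4699,.0412])
# profile of heights along y in slide-face frame on row centre line (x=+62 from bar), caddy x in +-10
roi=P[150:250,225:435].reshape(-1,3); d=roi[:,:2]-b; X=d@ex-.062; Y=d@ey+.021
for x0,x1 in [(-.012,.012),(-.04,.04)]:
  m=(abs(X-(x0+x1)/2)<(x1-x0)/2)&(roi[:,2]>.045)
  o=np.argsort(Y[m]); y=Y[m][o]; z=roi[m][o][:,2]
  k=np.r_[0,np.where(np.diff(y)>.004)[0]+1,len(y)]
  for i,j in zip(k[:-1],k[1:]): print(y[i].round(4),y[j-1].round(4),np.median(z[i:j]).round(4),j-i)
# yaw from lip top
m=(abs(roi[:,2]-.042)<.006)&(X>.045); print('lip yaw',np.degrees(np.polyfit(Y[m],X[m],1)[0]),np.median(X[m]),Y[m].min(),Y[m].max())
E
```

```text
[0.46857306 0.04210509 0.15705098] [ 1.79965079e+02 -7.02953528e-02 -1.75380688e+02] [-0.7378811  -0.24621764  0.16758159]
-0.3153 -0.3066 0.048 18
-0.3008 -0.2786 0.0606 107
-0.2491 -0.169 0.0709 362
-0.133 -0.0531 0.0707 354
0.0001 0.0059 0.0719 33
-0.3153 -0.3066 0.048 18
-0.3015 -0.2786 0.0663 262
-0.2493 -0.1689 0.0708 1192
-0.1333 -0.0531 0.0708 1172
-0.0001 0.0063 0.0719 113
0.0155 0.0271 0.1182 30
lip yaw -0.12280370611731502 0.05453176986410109 -0.3363679754526319 0.12298702501873296
```

View pics/w0.png

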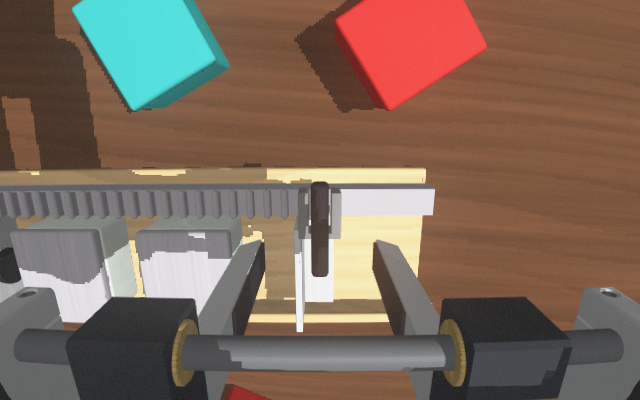

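The wrist view shows the bar at columns 312–328, centred between the fingers and clear. In the slide's frame, tin_b spans -53 to -133 mm, tin_a -169 to -249 mm, and the buffer front is at about -279 mm. That gives about 119 mm of travel. Now I descend and grip.

>>> move_arm(series=[[[0,0,0,-1,-0.5,16,60],[0,0,0,0,0,16,60],[0,0,0,0,0,16,60],[0,0,0,0,0,17,60],[0,0,0,0,0,0,40],[0,0,0,0,0,0,0],[0,0,0,0,0,0,0],[0,0,0,0,0,0,0],[0,0,0,0,0,0,0],[0,0,0,0,0,0,0]]])

```text
time_s: 3.52
tool_pos: [0.4707, 0.0411, 0.0928]
eef_rot: [180.0, 0.0, -175.4]
ft_force: [0.1, 0.3, 2.5]
gripper_width: 0.0119
finger_force: 30.0
```

>>> move_arm(series=[[[0,0,0,0,0,-3,0],[0,0,0,0,0,-3,0],[0,0,0,0,0,-3,0],[0,0,0,0,0,-2.4,0],[0,0,0,0,0,0,0],[0,0,0,0,0,0,0]]])

```text
time_s: 4.28
tool_pos: [0.4707, 0.041, 0.1038]
eef_rot: [180.0, 0.0, -175.4]
ft_force: [4.8, 1.9, -6.9]
gripper_width: 0.012
finger_force: 30.0
```

>>> move_arm(series=[[[0,0,0,0,-3,0,0],[0,0,0,0,-6,0,0],[0,0,0,0,-7,0,0],[0,0,0,0,-7,0,0],[0,0,0,0,-7,0,0],[0,0,0,0,-7,0,0],[0,0,0,0,-5,0,0],[0,0,0,0,-3,0,0],[0,0,0,0,0,0,0]]])

```text
time_s: 5.4
tool_pos: [0.4744, -0.0045, 0.1039]
eef_rot: [-180.0, 0.0, -175.4]
ft_force: [5.6, -0.9, -5.9]
gripper_width: 0.0115
finger_force: 30.0
```

>>> move_arm(series=[[[0,0,0,-0.4,-3,0,0],[0,0,0,0,-3,0,0],[0,0,0,0,-3,0,0],[0,0,0,0,-3,0,0],[0,0,0,0,-3,0,0],[0,0,0,0,-4,0,0],[0,0,0,0,-4,0,0],[0,0,0,0,-4,0,0],[0,0,0,0,-4,0,0],[0,0,0,0,-4,0,0],[0,0,0,0,-3,0,0],[0,0,0,0,-3,0,0],[0,0,0,0,-3,0,0],[0,0,0,0,-3,0,0],[0,0,0,0,-3,0,0],[0,0,0,0,-3,0,0],[0,0,0,0,-3,0,0],[0,0,0,0,-2,0,0],[0,0,0,0,0,0,0]]])

```text
time_s: 7.78
tool_pos: [0.479, -0.0612, 0.1037]
eef_rot: [179.9, -0.0, -175.4]
ft_force: [5.1, 2.2, -6.9]
gripper_width: 0.0118
finger_force: 30.0
```

>>> move_arm(series=[[[0,0,0,0,-1.5,0,0],[0,0,0,0,-1.5,0,0],[0,0,0,0,-1.5,0,0],[0,0,0,0,-1.5,0,0],[0,0,0,0,-1.5,0,0],[0,0,0,0,-1.5,0,0],[0,0,0,0,-1,0,0],[0,0,0,0,-1,0,0],[0,0,0,0,0,0,0]]])

```text
time_s: 8.9
tool_pos: [0.4799, -0.0719, 0.1037]
eef_rot: [179.9, 0.0, -175.4]
ft_force: [5.8, 2.6, -7.0]
gripper_width: 0.0115
finger_force: 30.0
```

```bash
python3 - <<'E'
from h import *
F=[];
for i in range(4):
    snap('top','t1'); s=observe(); F.append(s['ft_force'])
print(np.round(F,2),s['tool_pos'])
E
```

```text
[[ 5.33  2.94 -6.46]
 [ 4.81  3.26 -6.98]
 [ 4.45  3.46 -6.27]
 [ 4.85  3.39 -6.68]] [ 0.47987782 -0.07193953  0.10369311]
```

>>> move_arm(series=[[[0,0,0,0,-0.7,0,0],[0,0,0,0,-0.7,0,0],[0,0,0,0,-0.6,0,0],[0,0,0,0,0,0,0]]])

```text
time_s: 9.6
tool_pos: [0.48, -0.0738, 0.1037]
eef_rot: [179.9, 0.0, -175.4]
ft_force: [5.0, 2.5, -6.0]
gripper_width: 0.0117
finger_force: 30.0
```

>>> move_arm(series=[[[0,0,0,0,-0.5,0,0],[0,0,0,0,-0.5,0,0],[0,0,0,0,0,0,0]]])

```text
time_s: 9.98
tool_pos: [0.4801, -0.0748, 0.1037]
eef_rot: [179.9, -0.0, -175.4]
ft_force: [5.1, 2.4, -6.8]
gripper_width: 0.0117
finger_force: 30.0
```

>>> move_arm(series=[[[0,0,0,0,-0.5,0,0],[0,0,0,0,0,0,0]]])

```text
time_s: 10.22
tool_pos: [0.4802, -0.0753, 0.1037]
eef_rot: [179.9, 0.0, -175.4]
ft_force: [4.9, 4.3, -6.8]
gripper_width: 0.0119
finger_force: 30.0
```

>>> move_arm(series=[[[0,0,0,0,-0.3,0,0],[0,0,0,0,0,0,0]]])

```text
time_s: 10.48
tool_pos: [0.4802, -0.0756, 0.1037]
eef_rot: [179.9, -0.0, -175.4]
ft_force: [5.4, 2.4, -6.6]
gripper_width: 0.0115
finger_force: 30.0
```

>>> move_arm(series=[[[0,0,0,0,-0.3,0,0],[0,0,0,0,0,0,0]]])

```text
time_s: 10.72
tool_pos: [0.4802, -0.0759, 0.1037]
eef_rot: [179.9, 0.0, -175.4]
ft_force: [4.4, 3.2, -6.4]
gripper_width: 0.0118
finger_force: 30.0
```

>>> move_arm(series=[[[0,0,0,0,-0.3,0,0],[0,0,0,0,0,0,0]]])

```text
time_s: 10.98
tool_pos: [0.4802, -0.0762, 0.1036]
eef_rot: [179.9, -0.0, -175.4]
ft_force: [5.6, 3.8, -6.9]
gripper_width: 0.0119
finger_force: 30.0
```

>>> move_arm(series=[[[0,0,0,0,-0.4,0,0],[0,0,0,0,0,0,0]]])

```text
time_s: 11.22
tool_pos: [0.4803, -0.0766, 0.1037]
eef_rot: [179.9, -0.0, -175.4]
ft_force: [5.0, 3.6, -6.6]
gripper_width: 0.0119
finger_force: 30.0
```

>>> move_arm(series=[[[0,0,0,0,-0.4,0,0],[0,0,0,0,0,0,0]]])

```text
time_s: 11.48
tool_pos: [0.4803, -0.077, 0.1037]
eef_rot: [179.9, -0.0, -175.4]
ft_force: [4.6, 3.4, -6.7]
gripper_width: 0.0118
finger_force: 30.0
```

>>> move_arm(series=[[[0,0,0,0,-0.4,0,0],[0,0,0,0,0,0,0]]])

```text
time_s: 11.72
tool_pos: [0.4803, -0.0771, 0.1036]
eef_rot: [179.9, -0.0, -175.4]
ft_force: [5.3, 4.0, -6.3]
gripper_width: 0.0118
finger_force: 30.0
```

>>> move_arm(series=[[[0,0,0,0,-0.3,0,0],[0,0,0,0,0,0,0]]])

```text
time_s: 11.98
tool_pos: [0.4803, -0.0771, 0.1036]
eef_rot: [179.8, 0.0, -175.4]
ft_force: [5.0, 4.1, -6.4]
gripper_width: 0.0119
finger_force: 30.0
```

>>> move_arm(series=[[[0,0,0,0,-0.2,0,0],[0,0,0,0,0,0,0]]])

```text
time_s: 12.22
tool_pos: [0.4803, -0.0771, 0.1036]
eef_rot: [179.8, 0.0, -175.4]
ft_force: [4.4, 5.1, -6.1]
gripper_width: 0.0117
finger_force: 30.0
```

>>> move_arm(series=[[[0,0,0,0,-0.5,0,0],[0,0,0,0,-0.5,0,0],[0,0,0,0,0,0,0],[0,0,0,0,0,0,0]]])

```text
time_s: 12.72
tool_pos: [0.4803, -0.0772, 0.1034]
eef_rot: [179.7, -0.0, -175.4]
ft_force: [4.2, 7.1, -6.5]
gripper_width: 0.0118
finger_force: 30.0
```

>>> move_arm(series=[[[0,0,0,0,-0.5,0,0],[0,0,0,0,0,0,0]]])

```text
time_s: 12.98
tool_pos: [0.4803, -0.0772, 0.1034]
eef_rot: [179.7, -0.0, -175.4]
ft_force: [6.4, 8.3, -6.9]
gripper_width: 0.0122
finger_force: 30.0
```

>>> move_arm(series=[[[0,0,0,0,-0.5,-0.3,0],[0,0,0,0,-0.5,0,0],[0,0,0,0,0,0,0],[0,0,0,0,0,0,0],[0,0,0,0,0,0,0],[0,0,0,0,0,0,0]]])

```text
time_s: 13.72
tool_pos: [0.4802, -0.0773, 0.1035]
eef_rot: [179.6, -0.0, -175.4]
ft_force: [5.7, 11.4, -6.8]
gripper_width: 0.0117
finger_force: 30.0
```

```bash
python3 - <<'E'
from h import *
F=[]
for i in range(6):
    snap('side' if i else 'top','s1' if i else 't2'); s=observe(); F.append(s['ft_force'])
print(np.mean(F,0).round(2),np.std(F,0).round(2),s['tool_pos'],s['time_s'])
c=np.load('pics/s1.npz')['image']; cv2.imwrite('pics/s1c.png',cv2.resize(c[120:360,230:420,::-1],None,fx=2.5,fy=2.5))
E
```

```text
[ 5.76 11.25 -6.14] [0.41 0.27 0.44] [ 0.48026085 -0.07729476  0.10349404] 14.025
```

View pics/s1c.png

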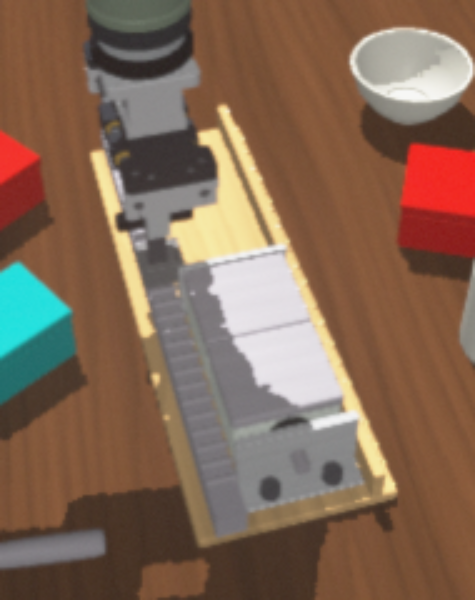

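The side view shows the row closed up: slide plate on tin_b, the tins touching, and tin_a on the buffer, at a steady ~10.8 N. I estimate the pin at caddy y ≈ +9, so the nearest reachable notch is at +15. I ease back about 6 mm after unwinding ~3 mm of push, then lower the bar.

>>> move_arm(series=[[[0,0,0,0,1.5,0,0],[0,0,0,0,1.5,0,0],[0,0,0,0,1.5,0,0],[0,0,0,0,1.5,0,0],[0,0,0,0,1.5,0,0],[0,0,0,0,1.5,0,0],[0,0,0,0,0.3,0,0],[0,0,0,0,0,0,0],[0,0,0,0,0,0,0]]])

```text
time_s: 15.15
tool_pos: [0.4799, -0.0719, 0.1042]
eef_rot: [180.0, 0.0, -175.4]
ft_force: [5.3, 0.6, -7.5]
gripper_width: 0.0117
finger_force: 30.0
```

>>> move_arm(series=[[[0,0,0,0,0,1,0],[0,0,0,0,0,1,0],[0,0,0,0,0,1,0],[0,0,0,0,0,1,0],[0,0,0,0,0,0,0]]])

```text
time_s: 15.78
tool_pos: [0.4799, -0.0719, 0.1001]
eef_rot: [180.0, -0.0, -175.4]
ft_force: [4.3, 0.3, -5.1]
gripper_width: 0.0116
finger_force: 30.0
```

The bar is already 1.7 mm below tooth-top level with no contact, so it is entering the notch. I keep lowering.

>>> move_arm(series=[[[0,0,0,0,0,1.5,0],[0,0,0,0,0,1.5,0],[0,0,0,0,0,1.5,0],[0,0,0,0,0,1.5,0],[0,0,0,0,0,0,0]]])

```text
time_s: 16.4
tool_pos: [0.4799, -0.0714, 0.0941]
eef_rot: [179.9, 0.0, -175.4]
ft_force: [3.1, 3.0, -2.4]
gripper_width: 0.0119
finger_force: 30.0
```

Down to about 1.3 mm. I lower the last bit, open and retreat upwards.

>>> move_arm(series=[[[0,0,0,0,0.3,1,0],[0,0,0,0,0,0,0],[0,0,0,0,0,0,20],[0,0,0,0,0,0,40],[0,0,0,0,0,0,60],[0,0,0,0,0,0,60],[0,0,0,0,0,-10,60],[0,0,0,0,0,-20,60],[0,0,0,0,0,-30,60],[0,0,0,0,0,-30,60],[0,0,0,0,0,0,60]]])

```text
time_s: 17.77
tool_pos: [0.4822, -0.0724, 0.1865]
eef_rot: [-179.8, 0.4, -175.4]
ft_force: [0.1, -0.7, -0.6]
gripper_width: 0.0598
finger_force: 0.0
```

```bash
python3 - <<'E'
from h import *
snap('side','s2'); snap('wrist','w2'); s=observe(); print(s['tool_pos'],s['ft_force'],s['time_s'])
c=np.load('pics/w2.npz'); H,W=c['range_z'].shape
K=np.array([[c['fx'],0,c['cx']],[0,c['fy'],c['cy']],[0,0,1]],float)
u,v=np.meshgrid(np.arange(W),np.arange(H))
p=cv2.undistortPoints(np.stack([u,v],-1).reshape(-1,1,2).astype(float),K,c['D'])[:,0]
r=c['range_z'].ravel(); P=(np.c_[p[:,0]*r,-p[:,1]*r,-r,np.ones(len(r))]@c['T'].T)[:,:3]
m=(abs(P[:,0]-.48)<.035)&(abs(P[:,1]+.071)<.012)&(P[:,2]>.085)&(P[:,2]<.13)
q=P[m]; t=q[q[:,2]>q[:,2].max()-.004]; print('bar top',np.median(t[:,2]),cv2.minAreaRect(t[:,:2].astype(np.float32)*1000))
m=(abs(P[:,0]-.545)<.02)&(P[:,2]>.06)&(P[:,2]<.08); y=np.sort(P[m][:,1]); k=np.where(np.diff(y)>.002)[0]; print('y gaps',[(y[i].round(4),y[i+1].round(4)) for i in k],y[0],y[-1])
E
```

```text
[ 0.47971014 -0.07158192  0.18304032] [ 0.11494102  0.1628273  -0.45510826] 17.875
bar top 0.11640576278403976 ((480.02520751953125, -70.47013854980469), (64.59439849853516, 11.324231147766113), 4.2798051834106445)
y gaps [(np.float64(-0.2645), np.float64(-0.2558)), (np.float64(-0.2558), np.float64(-0.253)), (np.float64(-0.1316), np.float64(-0.1186)), (np.float64(-0.0906), np.float64(-0.0871))] -0.27591153022540416 -0.07907555725765561
```

View pics/w2.png

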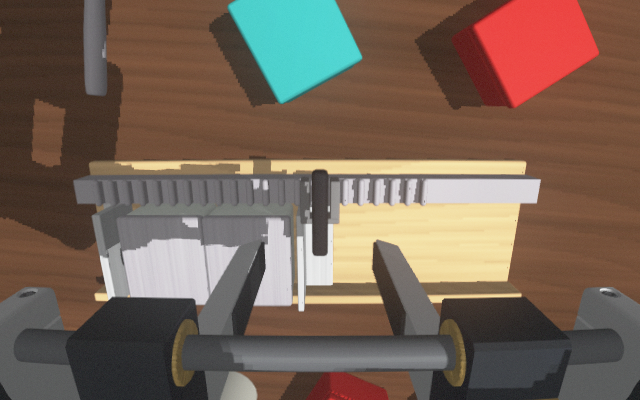

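The wrist view shows the bar at (320,212), with its top at 0.116 m, so it is fully down; it would read about 0.127 m on a tooth. The tins touch each other at x≈205, the slide gap is about 6 mm, and the gripper is clear. Handing in.

```bash
python3 -c "
from plant import *
print(sign_off())"
```

```text
the job is handed in; nothing more can be done
None
```

The job is handed in, but the verdict isn't shown to me: I closed the row against the buffer at about 10.8 N, eased the slide back about 5–6 mm, and the bar dropped fully into the notch; the tins were standing and touching, and the gripper was clear of everything.

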